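# Count a stock tin in, close it with its nested lids and hold up the outer lid

## Task

Count the open stock tin in by pressing the tally counter's plunger fully down; then, to keep its parts covered, pick up its two nested lids together by the inner lid's ears, lower them onto the tin until the inner lid is fully home, and let go. Now lift off the outer lid alone, leaving the inner lid seated, and finish while still holding the outer lid, level and still, at least 15 cm above the bench, ready for its counted sticker. Do not drop the lids or part them before the inner one is home, and leave the tin and the other goods standing where they are.

Things in the scene. Friction and masses are not known exactly. Their poses are not given: they have to be found in the camera images.
- tin: The only open tin: round, bare steel, 82 mm tall, loose on the bench, full of small brass parts. Body 54 mm across up to 69 mm height, then a neck 48 mm across outside and 42 mm inside up to the open mouth at 82 mm. 0.2 to 0.5 kg. Origin: centre of its underside, z up.
- inner_lid: Inner lid of plain dark plastic; starts on the bench, plug down, outer lid nested over it. Origin: centre of the plug underside, z up, y through its two ears. Plug 38 mm across (foot bevelled to 28) from 0 to 14 mm up, flange 47 mm across above it, raised panel to 28 mm. Fully home the flange is on the mouth, origin 68 mm above the tin underside, 2 mm play all round, turned any way. 30 to 55 g.
- ears (a point): Midpoint between the inner lid's two upright ears, 18 mm above that lid's origin; same axes. The ears, on the +y and -y sides, stand out through the outer lid's notches: each 22 mm wide, 4 mm thick, from 10 to 26 mm above the lid's origin, outer faces 64 mm apart. Squeezed and lifted by the ears, both lids come along, the outer one riding on the inner.
- outer_lid: Steel outer lid, a round cap, 55 mm across, 27 mm tall, flat top, 35 to 70 g. Origin: centre of its lower edge, z up. The 24 mm skirt has a full-height notch 29 mm wide on its +y and -y sides for the ears; its +x and -x sides are plain and can be pinched across 55 mm clear of the inner lid. Nested it rests loosely on the inner lid, origin 4 mm above it (72 mm above the bench on the tin), notches within 6 degrees of the ears.
- tally_plunger (a joint): Sprung plunger of the desk tally counter, travel in m: 0 up (rest), 0.009 fully down (stop). It moves straight down; it takes about 2 N to start and 6 N at the bottom, and springs back up when let go.
- plunger_top (a point): Centre of the top face of the tally counter's plunger, a steel button 20 mm across, 79 mm above the bench when up. It tops a small round counter (drum 48 mm across, lying, on an 80 x 84 mm base plate screwed to the bench, reset knob at one side).
- closed_tin: Bystander: another tin of the same kind, already closed with both its lids, 99 mm tall, 64 mm across its ears. Origin: centre of its underside. To be left alone.
- terminal_strip: Bystander: white terminal strip, 60 x 22 x 26 mm. Origin: centre of its underside.
- tape_roll: Bystander: roll of clear tape lying flat, 72 mm across, 24 mm tall. Origin: centre of its underside.
- marker: Bystander: marker pen lying flat, 125 mm long, 13 mm thick. Origin: under its middle, on the bench.
- carton: Bystander: brown carton, 75 x 110 x 55 mm. Origin: centre of its underside.
- white_carton: Bystander: white carton, 70 x 90 x 45 mm. Origin: centre of its underside.
- breaker: Bystander: white circuit breaker standing upright, 36 x 66 x 71 mm. Origin: centre of its underside.
There are look-alikes about, which are no part of the job. Leave any blue or turquoise look-alike of the part that bears tally_plunger alone. What is shaped like the outer_lid but red is not meant.

How it is judged:
By the outcome, as a careful person would: the job done as asked, in the order asked, and still so for the second after the job is handed in, while the arm keeps its last pose, push and grip.
It also fails if it takes over 72 s, if anything falls off the work surface, if the arm or the gripper's body presses on something with over 40 N, if the wrist force passes 120 N, or if a joint passes its speed limit or range.

## Robot

A 6-joint arm with a two-finger parallel gripper is mounted at the origin on the work surface. World frame = base frame: x ahead of the robot, y to its left, z up, the work surface at z = 0. Lengths are in m, angles in rad, forces in N, time in s.
With the tool pointing down it reaches from about 0.3 to 0.875 m from the base axis. Payload 6.4 kg.
Tool frame: the origin (TCP) lies midway between the tips of the shut fingers; the grasp point (between the pads) lies 19 mm behind it (ctrl.pinch_z is the distance from the TCP to the grasp point, in m); z points along the fingers, y is the line along which they close (so a half turn about z gives the same grasp; the last joint's range is limited). The gripper opens to 85 mm and grips with 20 to 120 N. Pads are 22 mm wide; open, the fingers measure 114 mm over their backs; the gripper's body (76 mm by 85 mm) begins 54 mm behind the grasp point. The pads swing forward as they close: fully open they stand 13 mm farther back than shut.
Start: joints at [0.912, 0.181, 1.607, -0, 1.354, -0.206], TCP at [0.252, 0.517, 0.201] pointing down, gripper open.
Joint ranges: [-2.99, 2.99], [-0.89, 2.07], [0.3, 2.58], [-1.14, 4.28], [0, 2.63], [-3.12, 3.12]. Speed limits (rad/s): [2.57, 2.57, 3.01, 3.14, 3.14, 3.14].

## Interface

Orientations are given as a unit quaternion [w, x, y, z].
In Python, from bench import ctrl gives the robot as it stands.
- The arm moves only by the tool apply_moves, never from a script. Its argument "moves" is a list of rows, each an object with "jaw": the opening, from 0 (shut) to 1 (fully open); "offset": the shift along the tool's x, y, z in mm, a list of three; "rot": the turn, a rotation vector about the tool's x, y, z in degrees, a list of three. In form: [{"jaw": jaw, "offset": [dx, dy, dz], "rot": [ax, ay, az]}, ...]. A call has exactly 5 rows; each row shifts and turns the commanded pose from where the row before left it, along the tool's axes as they then stand; what a row does not reach is not made up. A row lasts 1/8 s, in which the tool goes at most 62.5 mm and 10.7 degrees, less where a joint would pass 70% of its speed; a pose out of reach is approached as far as the arm can. A call is refused whole if a number of a shift passes 62.5 or a number of a turn 10.7, either way. A call with a gripper value outside its range is refused whole. The fingers move at their own pace and stop on an object; the grip force is fixed at half the most. Time passes only in rows, so rows that do not move let the fingers close, or fill a call up. It gives the time, the measured TCP pose, the force, the opening and the grip force at its end, in the units of the state.
- ctrl.get_obs(): the state, without advancing time (a new reading comes with each control period).
- ctrl.camera(name): name is "side" or "top" or "wrist"; returns (picture, depth): 400x640x3 uint8, red, green, blue; 400x640 float32, m along the optical axis (not along the pixel's ray), 0 where there is no reading.
- ctrl.camera_params(name): a dict with "K" (3x3 intrinsics, pixels), "cam_to_world" (4x4, takes a point from camera to world coordinates); the wrist camera has in their place "mount" (4x4, takes a point from camera to tool coordinates, whose origin is the TCP and whose axes are the flange's). Camera axes: x right, y down, z forward; pixel columns grow to the right and rows downward; lengths in m; the calibration is good to about 2 mm. The wrist camera is an equidistant fisheye: a pixel r from the principal point sees the ray r / f radians off the axis. A picture is of the moment at which its call begins: read the wrist's pose just before it. camera_params takes no time and is no camera call.
- ctrl.hand_in(): hands the job in; it is judged then, once.
Trained networks look in the newest picture that a camera, given by its name, has taken for a name from the list of things; names that differ only in an ending like _2 or _b are one class to them, and where a whole thing is asked for, a point or a joint stands for the part that bears it (a point fixed in the world has none). Each returns a list of dicts, best first, with "score" (0 to 1); they miss things now and then, are a little off and sometimes report something else, mostly with a low value. They report only what shows in the picture. A call takes as long as a camera call. They do not tell look-alikes from the thing itself.
- ctrl.outline_of(camera, target): "region" (400x640 bool, what is visible of it) and "position" ([column, row] in pixels, amid what is visible of it).
The state is a dict: "time_s": time; "q": joint angles; "dq": joint speeds; "joint_efforts": joint torques, N m; "eef_pos": TCP position; "eef_rot": TCP orientation; "wrist_force": force on the tool from outside, world axes, zero at the start; "torque": the same for the moment, N m; "opening": opening from 0.0 (shut) to 1.0 (fully open); "grasp_force": force on a finger pad.
Only numpy, scipy, OpenCV 4.12 (cv2) and the standard library are available. Lean on these libraries where they do the work, as an engineer would, in place of code of your own. Each camera call takes 0.05 s, during which the arm holds its last target. There are 200 camera calls.

## Working session

There is one attempt and no reset: what is moved stays moved. The work goes in short steps, Python scripts to look and compute and a tool call to move; the robot and the scene stay as the last step left them, time stands still between calls to the robot, and variables do not carry over. Pictures are saved under pics/ and viewed, at most 10 in all, crops included, and the job is handed in when it is done.

Besides the shell and the picture viewer there is one more tool, called after "Call:" by a JSON object that holds its "op" and its "data". apply_moves: Moves the arm, as the interface text tells. Its arguments: {"type":"object","properties":{"moves":{"type":"array"}},"required":["moves"]}

```bash
ls; mkdir -p pics; cat > h.py <<'E'
import numpy as np, cv2
from bench import ctrl
def cam(n):
    im,d=ctrl.camera(n); return im,d
def save(im,n): cv2.imwrite('pics/'+n,im[...,::-1])
def world(n,d,mask=None):
    p=ctrl.camera_params(n);K=np.array(p['K']);T=np.array(p['cam_to_world'])
    v,u=np.mgrid[:d.shape[0],:d.shape[1]]
    P=np.stack([(u-K[0,2])/K[0,0]*d,(v-K[1,2])/K[1,1]*d,d],-1)
    W=P@T[:3,:3].T+T[:3,3]
    W[d==0]=np.nan
    return W
E
python3 - <<'E'
from h import *
o=ctrl.get_obs();print({k:np.round(v,3) for k,v in o.items()})
for n in('top','side'):
    im,d=cam(n);save(im,n+'1.png');W=world(n,d)
    for t in('tin','inner_lid','ears','outer_lid','tally_plunger','plunger_top','closed_tin'):
        for r in ctrl.outline_of(n,t)[:4]:
            w=W[r['region']];w=w[~np.isnan(w[:,0])]
            print(n,t,round(r['score'],2),np.round(r['position']),r['region'].sum(),np.round(np.nanmedian(w,0),3) if len(w) else '', np.round(np.percentile(w[:,2],95),3) if len(w) else '')
E
```

```text
pics
{'time_s': np.float64(0.0), 'q': array([ 0.912,  0.181,  1.608,  0.   ,  1.354, -0.206]), 'dq': array([-0.001,  0.001, -0.   ,  0.001, -0.001, -0.   ]), 'joint_efforts': array([ 2.0000e-03, -4.4488e+01, -3.5134e+01, -0.0000e+00,  9.0000e-03,
       -0.0000e+00]), 'eef_pos': array([0.251, 0.517, 0.2  ]), 'eef_rot': array([-0.   ,  0.224,  0.974, -0.001]), 'wrist_force': array([ 0.863, -0.066,  0.43 ]), 'torque': array([-0.01 , -0.006,  0.084]), 'grasp_force': np.float64(0.0), 'opening': np.float64(0.999)}
top tin 0.72 [323. 199.] 312 [0.502 0.037 0.062] 0.083
top inner_lid 0.73 [422. 130.] 936 [ 0.699 -0.261  0.043] 0.049
top inner_lid 0.34 [424. 205.] 291 [ 0.478 -0.262  0.03 ] 0.036
top outer_lid 0.78 [437. 170.] 259 [ 0.58  -0.295  0.027] 0.032
top outer_lid 0.62 [325. 131.] 1100 [0.702 0.024 0.054] 0.059
top outer_lid 0.53 [428. 206.] 292 [ 0.478 -0.261  0.03 ] 0.036
top plunger_top 0.57 [304. 259.] 30 [0.344 0.091 0.079] 0.083
top closed_tin 0.97 [386. 137.] 400 [ 0.673 -0.146  0.097] 0.103
side tin 0.64 [314. 214.] 620 [0.491 0.024 0.053] 0.081
side tin 0.44 [288. 195.] 76 [0.53  0.194 0.011] 0.014
side inner_lid 0.61 [402. 289.] 61 [ 0.471 -0.293  0.018] 0.026
side ears 0.6 [404. 286.] 50 [ 0.471 -0.293  0.019] 0.026
side ears 0.44 [411. 215.] 814 [ 0.661 -0.161  0.066] 0.1
side outer_lid 0.95 [431. 266.] 439 [ 0.566 -0.299  0.026] 0.028
side outer_lid 0.74 [394. 280.] 451 [ 0.468 -0.266  0.03 ] 0.032
side outer_lid 0.61 [302. 162.] 358 [0.686 0.31  0.035] 0.067
side tally_plunger 0.5 [327. 240.] 32 [ 0.419 -0.108  0.078] 0.08
side tally_plunger 0.44 [258. 218.] 36 [0.34  0.088 0.077] 0.079
side plunger_top 0.53 [330. 240.] 53 [ 0.421 -0.107  0.078] 0.08
side plunger_top 0.52 [256. 216.] 49 [0.34  0.089 0.077] 0.079
side closed_tin 0.78 [411. 215.] 832 [ 0.661 -0.161  0.064] 0.1
```

View pics/top1.png

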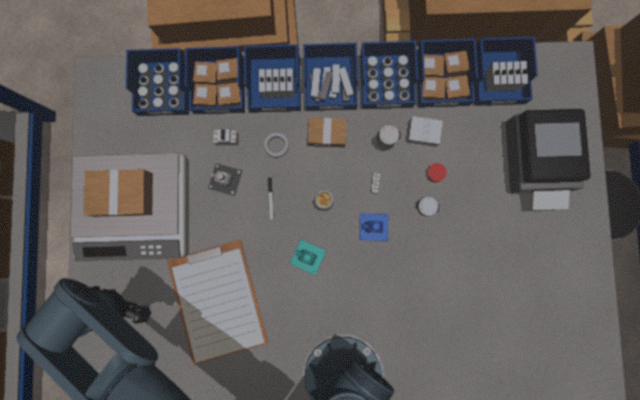

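View pics/side1.png

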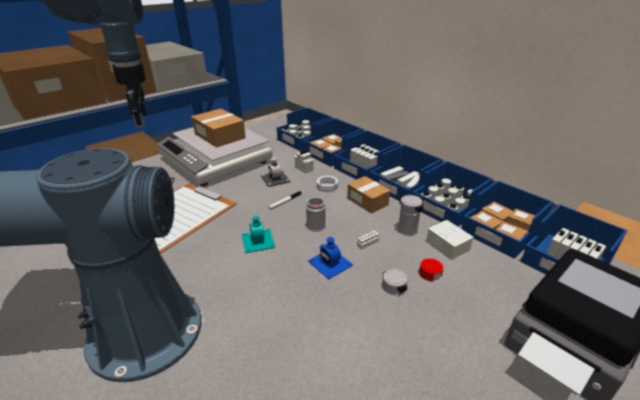

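The top view shows three counters: grey at (224,178), blue at (374,227) and turquoise at (308,257). The grey one is meant, since coloured look-alikes are excluded. There are two caps: grey at (428,206) with ears, and red at (437,172); grey is meant. The open tin with brass parts is at (323,200), and the closed one is at (388,135). I'll confirm these in one enlarged crop and measure them.

```bash
python3 - <<'E'
from h import *
C={}
for n in('top','side'):
    ims=[];ds=[]
    for _ in range(4):
        im,d=cam(n);ims.append(im);ds.append(np.where(d==0,np.nan,d))
    d=np.nan_to_num(np.nanmean(ds,0));im=np.mean(ims,0).astype(np.uint8);W=world(n,d)
    np.savez(n+'.npz',im=im,W=W);C[n]=im
    def near(x,y,r,lo,hi,lab):
        m=(np.hypot(W[...,0]-x,W[...,1]-y)<r)&(W[...,2]>lo)&(W[...,2]<hi)
        w=W[m];v,u=np.nonzero(m)
        if len(w)<4: print(n,lab,len(w));return
        print(n,lab,len(w),'mean',np.round(w.mean(0),4),'min',np.round(w.min(0),3),'max',np.round(w.max(0),3),'circ',np.round(cv2.minEnclosingCircle(w[:,:2].astype(np.float32))[0],4))
    g=W[178,224] if n=='top' else W[172,275]; print(n,g)
    near(g[0],g[1],.06,.066,.09,'plunger'); near(g[0],g[1],.06,.03,.06,'drum')
    near(.478,-.261,.045,.026,.04,'lidtop'); near(.478,-.261,.05,.006,.04,'lidall')
    near(.502,.037,.05,.076,.09,'tinrim'); near(.502,.037,.05,.02,.09,'tinall')
t,s=C['top'],C['side']
cr=lambda im,u,v,h=30:cv2.resize(im[v-h:v+h,u-h:u+h],(260,260),interpolation=cv2.INTER_CUBIC)
save(np.vstack([np.hstack([cr(t,224,178),cr(t,428,206),cr(t,323,200)]),np.hstack([cr(s,275,172),cr(s,394,280),cr(s,315,213)])]),'crop1.png')
E
```

```text
top [0.57409189 0.32345413 0.05475181]
top plunger 38 mean [0.5796 0.3324 0.0781] min [0.571 0.324 0.068] max [0.589 0.341 0.081] circ [0.5798 0.3326]
top drum 168 mean [0.5767 0.3312 0.0481] min [0.558 0.307 0.032] max [0.6   0.366 0.06 ] circ [0.5812 0.3364]
top lidtop 288 mean [ 0.4799 -0.2632  0.0306] min [ 0.455 -0.294  0.026] max [ 0.508 -0.233  0.036] circ [ 0.4798 -0.2633]
top lidall 328 mean [ 0.4793 -0.2619  0.0292] min [ 0.453 -0.295  0.007] max [ 0.508 -0.23   0.036] circ [ 0.4802 -0.2626]
top tinrim 55 mean [0.5053 0.038  0.0816] min [0.482 0.017 0.078] max [0.528 0.062 0.085] circ [0.5043 0.0381]
top tinall 297 mean [0.5028 0.0383 0.0641] min [0.478 0.014 0.021] max [0.53  0.064 0.085] circ [0.5042 0.0384]
side [0.5645032  0.31221361 0.04062052]
side plunger 22 mean [0.5761 0.3302 0.0756] min [0.57  0.324 0.067] max [0.585 0.338 0.08 ] circ [0.5767 0.3323]
side drum 124 mean [0.5704 0.3209 0.0457] min [0.556 0.306 0.03 ] max [0.593 0.361 0.059] circ [0.5774 0.3335]
side lidtop 345 mean [ 0.4756 -0.2648  0.0306] min [ 0.45  -0.292  0.026] max [ 0.504 -0.236  0.032] circ [ 0.4769 -0.2642]
side lidall 517 mean [ 0.4709 -0.2684  0.0262] min [ 0.45  -0.297  0.006] max [ 0.504 -0.231  0.032] circ [ 0.4772 -0.264 ]
side tinrim 92 mean [0.5024 0.0378 0.0798] min [0.478 0.014 0.076] max [0.526 0.061 0.083] circ [0.5024 0.0382]
side tinall 503 mean [0.4953 0.0299 0.0574] min [0.475 0.011 0.02 ] max [0.526 0.061 0.083] circ [0.5014 0.0373]<stdin>:7: RuntimeWarning: Mean of empty slice
```

View pics/crop1.png

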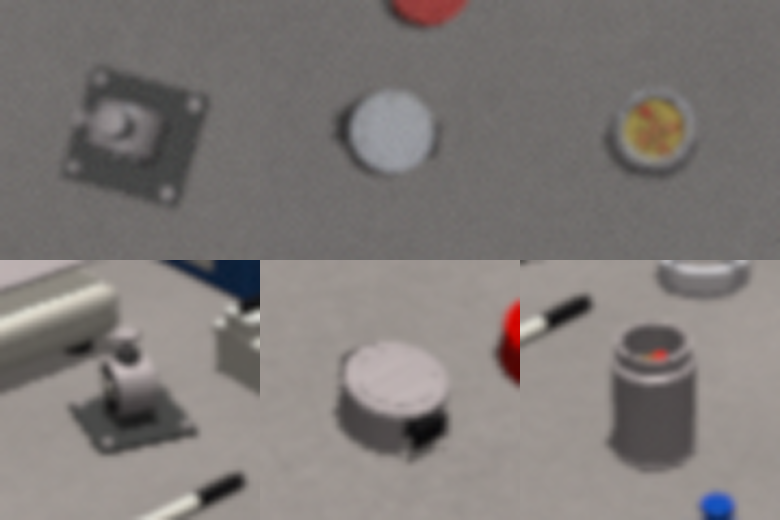

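The crop confirms it: a grey counter with its button, a grey cap with dark ears on roughly the ±y sides, and a tin full of brass parts. I'll turn the tool so its closing line lies along world y, shut the jaws and go above the plunger.

Call:
{"op": "apply_moves", "data": {"moves": [{"jaw":0,"offset":[0,0,0],"rot":[0,0,-8.65]},{"jaw":0,"offset":[0,0,0],"rot":[0,0,-8.65]},{"jaw":0,"offset":[0,0,0],"rot":[0,0,-8.6]},{"jaw":0,"offset":[-47,-26,0],"rot":[0,0,0]},{"jaw":0,"offset":[-47,-26,0],"rot":[0,0,0]}]}}

```text
time_s: 1.82
eef_pos: [0.3461, 0.4648, 0.2013]
eef_rot: [0.0, -0.001, 1.0, 0.0]
wrist_force: [0.5, 0.5, -0.3]
opening: 0.003
grasp_force: 0.0
```

Call:
{"op": "apply_moves", "data": {"moves": [{"jaw":0,"offset":[-47,-26,0],"rot":[0,0,0]},{"jaw":0,"offset":[-47,-26,0],"rot":[0,0,0]},{"jaw":0,"offset":[-47,-26,20],"rot":[0,0,0]},{"jaw":0,"offset":[-47,-27,20],"rot":[0,0,0]},{"jaw":0,"offset":[-46,-27,20],"rot":[0,0,0]}]}}

```text
time_s: 2.45
eef_pos: [0.581, 0.3318, 0.1407]
eef_rot: [0.0, 0.0, 1.0, 0.0]
wrist_force: [1.6, 0.3, 0.2]
opening: 0.001
grasp_force: 0.0
```

Call:
{"op": "apply_moves", "data": {"moves": [{"jaw":0,"offset":[1,1,25],"rot":[0,0,0]},{"jaw":0,"offset":[0,0,22],"rot":[0,0,0]},{"jaw":0,"offset":[0,0,11],"rot":[0,0,0]},{"jaw":0,"offset":[0,0,5],"rot":[0,0,0]},{"jaw":0,"offset":[0,0,2],"rot":[0,0,0]}]}}

```text
time_s: 3.08
eef_pos: [0.5787, 0.3342, 0.0768]
eef_rot: [0.0, 0.0, 1.0, 0.0]
wrist_force: [-0.3, 0.3, -0.3]
opening: -0.0
grasp_force: 0.0
```

Call:
{"op": "apply_moves", "data": {"moves": [{"jaw":0,"offset":[0,0,2],"rot":[0,0,0]},{"jaw":0,"offset":[0,0,2],"rot":[0,0,0]},{"jaw":0,"offset":[0,0,1],"rot":[0,0,0]},{"jaw":0,"offset":[0,0,0.5],"rot":[0,0,0]},{"jaw":0,"offset":[0,0,0],"rot":[0,0,0]}]}}

```text
time_s: 3.7
eef_pos: [0.5784, 0.3338, 0.0707]
eef_rot: [-0.0, 0.0, 1.0, -0.0]
wrist_force: [0.3, -0.2, -0.6]
opening: 0.0
grasp_force: 0.0
```

```bash
python3 - <<'E'
from h import *
print(ctrl.get_obs()['wrist_force'])
a,d=cam('side');b,_=cam('wrist');W=world('side',d)
cr=cv2.resize(a[130:200,240:330],(514,400),interpolation=cv2.INTER_CUBIC)
save(np.hstack([cr,b[:,200:480]]),'press.png')
E
```

```text
[ 0.29499737 -0.19161644 -0.58583287]
```

View pics/press.png

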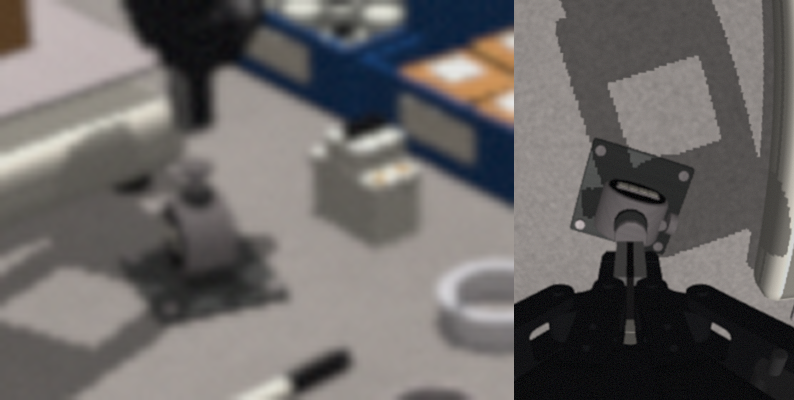

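```bash
python3 - <<'E'
from h import *
o=ctrl.get_obs();p=o['eef_pos'];print(p,ctrl.pinch_z)
for n in('side','top'):
    c=ctrl.camera_params(n);q=np.linalg.inv(c['cam_to_world'])@np.r_[p,1];uv=c['K']@q[:3];print(n,uv[:2]/uv[2],'campos',np.array(c['cam_to_world'])[:3,3])
a,d=cam('side');W=world('side',d)
m=np.hypot(W[...,0]-p[0],W[...,1]-p[1])<.05
for v in range(140,175,1):
    k=[u for u in range(255,295) if m[v,u] and W[v,u,2]>.055]
    if k: i=k[len(k)//2];print(v,k[0],k[-1],np.round(W[v,i],3))
M=np.array(ctrl.camera_params('wrist')['mount']);print(np.round(M,3),ctrl.camera_params('wrist')['K'])
E
```

```text
[0.57845544 0.33381937 0.07075533] 0.0187
side [273.89052625 160.40113799] campos [-0.08905148 -0.63979357  0.66202127]
top [219.16535259 175.82025347] campos [0.3703194 0.0239727 1.4592609]
140 268 281 [0.569 0.306 0.156]
141 268 281 [0.568 0.304 0.154]
142 269 277 [0.572 0.321 0.143]
143 269 277 [0.573 0.324 0.139]
144 269 277 [0.572 0.322 0.136]
145 271 277 [0.573 0.319 0.133]
146 270 277 [0.571 0.317 0.131]
147 270 277 [0.571 0.316 0.128]
148 270 277 [0.572 0.319 0.123]
149 270 277 [0.573 0.32  0.119]
150 270 277 [0.57  0.317 0.118]
151 270 277 [0.572 0.319 0.112]
152 271 276 [0.572 0.321 0.108]
153 273 274 [0.575 0.325 0.102]
158 272 276 [0.579 0.332 0.08 ]
159 271 276 [0.576 0.33  0.078]
160 272 276 [0.573 0.326 0.077]
161 273 275 [0.576 0.33  0.071]
162 272 277 [0.579 0.329 0.066]
163 271 278 [0.579 0.329 0.063]
164 271 279 [0.574 0.323 0.063]
165 270 278 [0.573 0.327 0.058]
166 271 278 [0.574 0.323 0.056]
167 272 273 [0.564 0.321 0.056]
[[-0.    -0.954 -0.3    0.077]
 [ 1.    -0.    -0.    -0.   ]
 [ 0.    -0.3    0.954 -0.172]
 [ 0.     0.     0.     1.   ]] [[309.70691629   0.         315.73399987]
 [  0.         309.70691629 198.83497642]
 [  0.           0.           1.        ]]
```

The depth image puts the fingertips at about z = 0.10, still above the button, and there is no contact force. I'll descend until I feel it.

Call:
{"op": "apply_moves", "data": {"moves": [{"jaw":0,"offset":[0,-1,2],"rot":[0,0,0]},{"jaw":0,"offset":[0,0,2],"rot":[0,0,0]},{"jaw":0,"offset":[0,0,2],"rot":[0,0,0]},{"jaw":0,"offset":[0,0,2],"rot":[0,0,0]},{"jaw":0,"offset":[0,0,0],"rot":[0,0,0]}]}}

```text
time_s: 4.47
eef_pos: [0.5782, 0.3328, 0.0624]
eef_rot: [-0.0, 0.0, 1.0, -0.0]
wrist_force: [0.3, -0.3, 0.3]
opening: -0.004
grasp_force: 0.0
```

```bash
python3 - <<'E'
from h import *
o=ctrl.get_obs();p=o['eef_pos']
a,d=cam('side');W=world('side',d)
b,_=cam('wrist')
for v in range(148,168): print(v,a[v,274],np.round(W[v,274],3))
save(np.hstack([cv2.resize(a[130:190,245:305],(400,400),interpolation=cv2.INTER_NEAREST),cv2.resize(b[190:310,256:376],(400,400),interpolation=cv2.INTER_CUBIC)]),'press2.png')
E
```

```text
148 [22 23 23] [0.572 0.318 0.123]
149 [22 22 24] [0.571 0.317 0.121]
150 [23 22 25] [0.572 0.32  0.116]
151 [25 24 26] [0.571 0.318 0.113]
152 [27 27 28] [0.572 0.32  0.109]
153 [28 30 32] [0.573 0.323 0.104]
154 [51 49 49] [0.571 0.32  0.102]
155 [94 91 89] [0.575 0.326 0.095]
156 [136 130 126] [ 0.682  0.482 -0.001]
157 [139 133 131] [0.675 0.472 0.001]
158 [122 115 114] [0.579 0.334 0.079]
159 [107 101 101] [0.576 0.328 0.079]
160 [89 83 84] [0.573 0.325 0.077]
161 [78 73 74] [0.574 0.327 0.073]
162 [72 69 68] [0.576 0.33  0.067]
163 [61 59 58] [0.577 0.332 0.063]
164 [44 42 43] [0.573 0.327 0.062]
165 [48 46 46] [0.571 0.325 0.059]
166 [76 73 72] [0.573 0.328 0.054]
167 [102  95  96] [0.569 0.322 0.054]
```

View pics/press2.png

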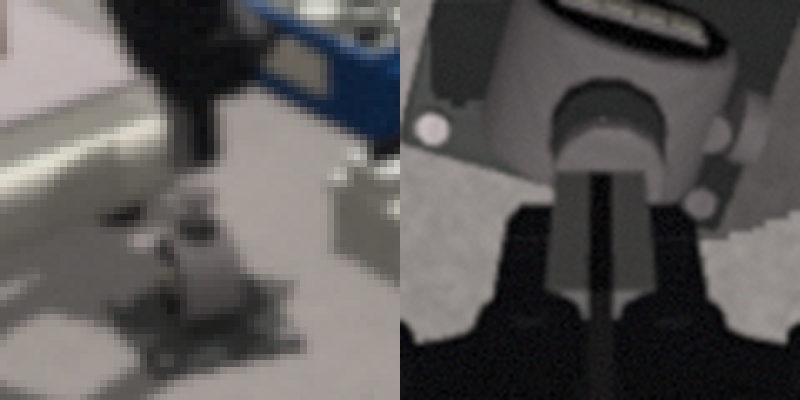

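The pictures show shut fingertips about 15 mm above the button while the reported TCP is 0.062. The reported z therefore seems to be some 30 mm low. I'll keep going by feel and use the contact to calibrate.

Call:
{"op": "apply_moves", "data": {"moves": [{"jaw":0,"offset":[-1,0,5],"rot":[0,0,0]},{"jaw":0,"offset":[0,0,4],"rot":[0,0,0]},{"jaw":0,"offset":[0,0,2],"rot":[0,0,0]},{"jaw":0,"offset":[0,0,1],"rot":[0,0,0]},{"jaw":0,"offset":[0,0,0],"rot":[0,0,0]}]}}

```text
time_s: 5.2
eef_pos: [0.5794, 0.3328, 0.0506]
eef_rot: [-0.0, 0.0, 1.0, -0.0]
wrist_force: [-0.5, -0.1, -0.4]
opening: -0.001
grasp_force: 0.0
```

Call:
{"op": "apply_moves", "data": {"moves": [{"jaw":0,"offset":[0,0,1],"rot":[0,0,0]},{"jaw":0,"offset":[0,0,1],"rot":[0,0,0]},{"jaw":0,"offset":[0,0,1],"rot":[0,0,0]},{"jaw":0,"offset":[0,0,1],"rot":[0,0,0]},{"jaw":0,"offset":[0,0,0],"rot":[0,0,0]}]}}

```text
time_s: 5.82
eef_pos: [0.5795, 0.3329, 0.0469]
eef_rot: [0.0, 0.0, 1.0, 0.0]
wrist_force: [-0.7, -0.6, 2.1]
opening: 0.002
grasp_force: 1.4
```

Call:
{"op": "apply_moves", "data": {"moves": [{"jaw":0,"offset":[0,0,1],"rot":[0,0,0]},{"jaw":0,"offset":[0,0,1],"rot":[0,0,0]},{"jaw":0,"offset":[0,0,1],"rot":[0,0,0]},{"jaw":0,"offset":[0,0,0],"rot":[0,0,0]},{"jaw":0,"offset":[0,0,0],"rot":[0,0,0]}]}}

```text
time_s: 6.45
eef_pos: [0.5795, 0.3329, 0.0438]
eef_rot: [0.0, 0.0, 1.0, 0.0]
wrist_force: [-0.3, 0.1, 4.2]
opening: 0.002
grasp_force: 2.0
```

Call:
{"op": "apply_moves", "data": {"moves": [{"jaw":0,"offset":[0,0,1],"rot":[0,0,0]},{"jaw":0,"offset":[0,0,1],"rot":[0,0,0]},{"jaw":0,"offset":[0,0,1],"rot":[0,0,0]},{"jaw":0,"offset":[0,0,1],"rot":[0,0,0]},{"jaw":0,"offset":[0,0,0],"rot":[0,0,0]}]}}

```text
time_s: 7.08
eef_pos: [0.5795, 0.3329, 0.04]
eef_rot: [0.0, 0.0, 1.0, 0.0]
wrist_force: [-0.6, -1.1, 6.5]
opening: 0.002
grasp_force: 3.2
```

Call:
{"op": "apply_moves", "data": {"moves": [{"jaw":0,"offset":[0,0,0.6],"rot":[0,0,0]},{"jaw":0,"offset":[0,0,0.6],"rot":[0,0,0]},{"jaw":0,"offset":[0,0,0.6],"rot":[0,0,0]},{"jaw":0,"offset":[0,0,0],"rot":[0,0,0]},{"jaw":0,"offset":[0,0,0],"rot":[0,0,0]}]}}

```text
time_s: 7.7
eef_pos: [0.5796, 0.3329, 0.0399]
eef_rot: [0.0, 0.0, 1.0, -0.0]
wrist_force: [-7.1, -3.0, 15.1]
opening: 0.001
grasp_force: 7.9
```

The force passed 15 N with z stuck at 0.040, so the plunger is fully down. It also shows that the true tip z is the reported z plus 30 mm. Now up and over to the lids, opening on the way.

Call:
{"op": "apply_moves", "data": {"moves": [{"jaw":0,"offset":[0,0,-30],"rot":[0,0,0]},{"jaw":0,"offset":[0,0,-45],"rot":[0,0,0]},{"jaw":0,"offset":[0,0,-45],"rot":[0,0,0]},{"jaw":1,"offset":[10,-40,0],"rot":[0,0,0]},{"jaw":1,"offset":[10,-60,0],"rot":[0,0,0]}]}}

```text
time_s: 8.32
eef_pos: [0.559, 0.2329, 0.1578]
eef_rot: [0.0, -0.001, 1.0, 0.0]
wrist_force: [-0.1, -0.4, -0.4]
opening: 0.413
grasp_force: 0.0
```

Call:
{"op": "apply_moves", "data": {"moves": [{"jaw":1,"offset":[10,-60,0],"rot":[0,0,0]},{"jaw":1,"offset":[10,-60,0],"rot":[0,0,0]},{"jaw":1,"offset":[10,-60,0],"rot":[0,0,0]},{"jaw":1,"offset":[10,-60,0],"rot":[0,0,0]},{"jaw":1,"offset":[10,-60,0],"rot":[0,0,0]}]}}

```text
time_s: 8.95
eef_pos: [0.5082, -0.0688, 0.1573]
eef_rot: [-0.0, 0.0, 1.0, 0.0]
wrist_force: [1.0, 0.2, 0.1]
opening: 0.997
grasp_force: 0.0
```

Call:
{"op": "apply_moves", "data": {"moves": [{"jaw":1,"offset":[10,-60,0],"rot":[0,0,0]},{"jaw":1,"offset":[10,-60,0],"rot":[0,0,0]},{"jaw":1,"offset":[10,-60,0],"rot":[0,0,0]},{"jaw":1,"offset":[0,-16,0],"rot":[0,0,0]},{"jaw":1,"offset":[0,0,0],"rot":[0,0,0]}]}}

```text
time_s: 9.57
eef_pos: [0.4786, -0.2634, 0.1571]
eef_rot: [-0.0, 0.001, 1.0, 0.001]
wrist_force: [-0.6, 0.0, 0.0]
opening: 1.002
grasp_force: 0.0
```

```bash
cat >> h.py <<'E'
from scipy.spatial.transform import Rotation as R
def wproj(P,o=None):
    "world points -> wrist pixels"
    o=o or ctrl.get_obs();c=ctrl.camera_params('wrist');M=np.array(c['mount']);K=np.array(c['K'])
    q=o['eef_rot'];T=np.eye(4);T[:3,:3]=R.from_quat([q[1],q[2],q[3],q[0]]).as_matrix();T[:3,3]=o['eef_pos']
    I=np.linalg.inv(T@M);p=np.atleast_2d(P)@I[:3,:3].T+I[:3,3]
    r=np.hypot(p[:,0],p[:,1]);th=np.arctan2(r,p[:,2])
    return np.c_[K[0,2]+K[0,0]*th*p[:,0]/r,K[1,2]+K[1,1]*th*p[:,1]/r]
def wback(u,v,z,o=None):
    "wrist pixels -> world point on the plane at height z"
    o=o or ctrl.get_obs();c=ctrl.camera_params('wrist');M=np.array(c['mount']);K=np.array(c['K'])
    q=o['eef_rot'];T=np.eye(4);T[:3,:3]=R.from_quat([q[1],q[2],q[3],q[0]]).as_matrix();T[:3,3]=o['eef_pos'];T=T@M
    x=(np.asarray(u)-K[0,2])/K[0,0];y=(np.asarray(v)-K[1,2])/K[1,1];th=np.maximum(np.hypot(x,y),1e-9)
    d=np.stack([np.sin(th)*x/th,np.sin(th)*y/th,np.cos(th)],-1)@T[:3,:3].T
    s=(z-T[2,3])/d[...,2]
    return T[:3,3]+d*s[...,None]
E
python3 - <<'E'
from h import *
o=ctrl.get_obs();b,d=cam('wrist');np.savez('w1.npz',b=b,d=d)
print(o['eef_pos'])
for t in('outer_lid','inner_lid','ears'):
    for r in ctrl.outline_of('wrist',t)[:3]:print(t,r['score'],r['position'],r['region'].sum())
print(wproj([[.479,-.2635,.031],[.479,-.2315,.026],[.479,-.2955,.026]],o))
print(d[np.isfinite(d)].min(),[d[int(v),int(u)] for u,v in wproj([[.479,-.2635,.031],[.56,-.2635,0]],o)])
save(b,'w1.png')
E
```

```text
[ 0.47856109 -0.26342519  0.15712719]
outer_lid 0.96 [320.1, 180.5] 2421
inner_lid 0.66 [289.1, 174.3] 230
ears 0.65 [291.3, 175.3] 199
[[316.02514127 183.10545662]
 [347.56810808 181.83019886]
 [284.45578441 182.02431786]]
0.0 [np.float32(0.30708596), np.float32(0.361791)]
```

View pics/w1.png

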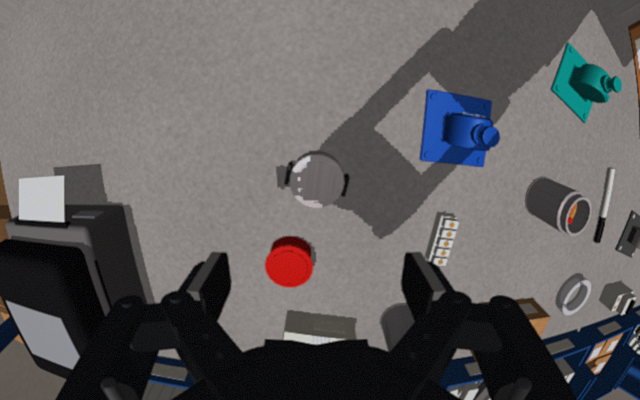

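Wrist view: the grey lid is at (318,180), with dark ears at about (290,173) and (347,185). The ear line is turned by roughly 11°, and the red cap at (290,262) stays out of it. I'll measure this precisely.

```bash
python3 - <<'E'
from h import *
z=np.load('w1.npz');b=z['b'];d=z['d'];o=ctrl.get_obs()
g=cv2.GaussianBlur(b,(0,0),.7).max(2)
pts=[]
for n,(u0,u1,v0,v1) in dict(L=(280,297,155,192),R=(341,356,168,204)).items():
    m=np.zeros(g.shape,bool);m[v0:v1,u0:u1]=g[v0:v1,u0:u1]<45
    k,l,s,c=cv2.connectedComponentsWithStats(m.astype(np.uint8));i=1+s[1:,4].argmax();v,u=np.nonzero(l==i)
    w=wback(u,v,.022,o)[:,:2];e,V=np.linalg.eigh(np.cov(w.T));
    print(n,len(u),w.mean(0),'long axis deg',np.degrees(np.arctan2(*V[::-1,1])),'ext',np.ptp(w@V,axis=0),[u.min(),u.max(),v.min(),v.max()]);pts.append(w.mean(0))
dd=pts[1]-pts[0];print('mid',(pts[0]+pts[1])/2,'yaw',np.degrees(np.arctan2(dd[1],dd[0])),np.hypot(*dd))
r=ctrl.outline_of('wrist','outer_lid')[0]
m=r['region'];dm=np.median(d[m]);print('depth',dm)
K=np.array(ctrl.camera_params('wrist')['K'])
# top face fit: pixels in circle
v,u=np.nonzero(m);w=wback(u,v,.031,o)[:,:2];print('lid circ',cv2.minEnclosingCircle(w.astype(np.float32)))
# height check from depth on bench
def up(u,v):
    x=(u-K[0,2])/K[0,0];y=(v-K[1,2])/K[1,1];th=np.hypot(x,y);p=np.array([np.tan(th)*x/th,np.tan(th)*y/th,1])*d[v,u]
    M=np.array(ctrl.camera_params('wrist')['mount']);p=M[:3,:3]@p+M[:3,3];return o['eef_pos']+np.array([-p[0],p[1],-p[2]])
for uv in((319,178),(240,130),(400,40),(290,262)):print(uv,up(*uv))
# finger depths
for uv in((215,270),(220,260),(415,265),(425,270)):print(uv,up(*uv))
E
```

```text
L 70 [ 0.47181195 -0.28986995] long axis deg 164.04112561858457 ext [0.00411773 0.02292567] [np.int64(285), np.int64(292), np.int64(162), np.int64(183)]
R 75 [ 0.48292192 -0.23112486] long axis deg 171.49311539969304 ext [0.00499971 0.02285826] [np.int64(342), np.int64(348), np.int64(174), np.int64(195)]
mid [ 0.47736694 -0.26049741] yaw 79.29061077789133 0.05978642760585739
depth 0.30707633
lid circ ((0.4764748513698578, -0.2605828046798706), 0.02920370176434517)
(319, 178) [ 0.47441998 -0.25851372  0.03188764]
(240, 130) [ 4.28080594e-01 -3.43681939e-01 -3.69689750e-04]
(400, 40) [ 3.28303867e-01 -1.71717472e-01 -2.61900931e-04]
(290, 262) [ 0.57102399 -0.29038887  0.02759227]
(215, 270) [ 0.46802737 -0.30416777  0.22106004]
(220, 260) [ 0.46811776 -0.30453125  0.21197668]
(415, 265) [ 0.46772063 -0.21888269  0.21730847]
(425, 270) [ 0.46750615 -0.2158897   0.22231731]
```

The depths agree with the reported TCP for the bench and lid, so only the fingers end about 30 mm behind the TCP. The ears are at (0.477, -0.2605) with yaw 79°. I'll turn +11° about tool z and descend most of the way, then check.

Call:
{"op": "apply_moves", "data": {"moves": [{"jaw":1,"offset":[1.4,1.5,20],"rot":[0,0,5.5]},{"jaw":1,"offset":[0,0,45],"rot":[0,0,5.3]},{"jaw":1,"offset":[0,0,45],"rot":[0,0,0]},{"jaw":1,"offset":[0,0,40],"rot":[0,0,0]},{"jaw":1,"offset":[0,0,14],"rot":[0,0,0]}]}}

```text
time_s: 10.45
eef_pos: [0.4763, -0.2592, -0.0084]
eef_rot: [-0.002, 0.094, 0.996, 0.001]
wrist_force: [-0.0, 0.3, 0.1]
opening: 1.0
grasp_force: 0.0
```

```bash
python3 - <<'E'
from h import *
o=ctrl.get_obs();p=o['eef_pos'];print(p,R.from_quat(np.r_[o['eef_rot'][1:],o['eef_rot'][0]]).as_matrix().round(3))
a,d=cam('side');W=world('side',d);b,wd=cam('wrist')
m=(np.hypot(W[...,0]-p[0],W[...,1]-p[1])<.08)
v0,u0=[int(x.mean()) for x in np.nonzero(m)]
for s in (1,-1):
    w=W[m&((W[...,1]-p[1])*s>.036)&(W[...,2]>.006)&(a.max(2)<70)];print('finger',s,len(w),np.round(np.sort(w[:,2])[:8],3),np.round(w.mean(0),3) if len(w) else '')
save(np.hstack([cv2.resize(a[v0-40:v0+50,u0-45:u0+45],(400,400),interpolation=cv2.INTER_CUBIC),cv2.resize(b[150:400,190:440],(400,400))]),'pre.png')
E
```

```text
[ 0.47629189 -0.2591745  -0.00839058] [[-0.982  0.187 -0.003]
 [ 0.187  0.982  0.003]
 [ 0.004  0.002 -1.   ]]
finger 1 510 [0.036 0.037 0.037 0.037 0.037 0.038 0.039 0.039] [ 0.479 -0.205  0.224]
finger -1 2084 [0.014 0.018 0.037 0.039 0.039 0.041 0.041 0.042] [ 0.451 -0.311  0.266]
```

View pics/pre.png

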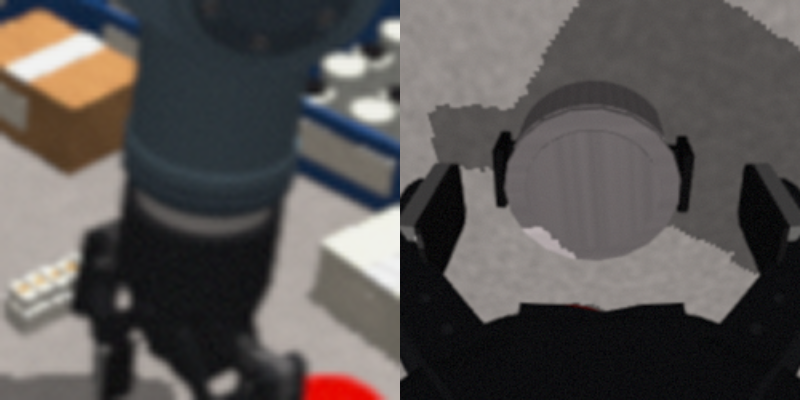

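The tips are at z ≈ 0.036, as modelled, and the ears lie parallel to the pads, at (500,168) and (685,172) in the crop. The lid sits about 3 mm to -y of the jaw centre. I'll correct that, go down 22 mm and close.

Call:
{"op": "apply_moves", "data": {"moves": [{"jaw":1,"offset":[-1,-3,6],"rot":[0,0,-0.5]},{"jaw":1,"offset":[0,0,10],"rot":[0,0,0]},{"jaw":1,"offset":[0,0,6],"rot":[0,0,0]},{"jaw":1,"offset":[0,0,0],"rot":[0,0,0]},{"jaw":0.7,"offset":[0,0,0],"rot":[0,0,0]}]}}

```text
time_s: 11.18
eef_pos: [0.478, -0.2648, -0.028]
eef_rot: [0.0, 0.09, 0.996, -0.0]
wrist_force: [0.0, -0.7, 0.3]
opening: 0.814
grasp_force: 0.0
```

Call:
{"op": "apply_moves", "data": {"moves": [{"jaw":0.6,"offset":[0,0,0],"rot":[0,0,0]},{"jaw":0.6,"offset":[0,0,0],"rot":[0,0,0]},{"jaw":0.5,"offset":[0,0,0],"rot":[0,0,0]},{"jaw":0.5,"offset":[0,0,0],"rot":[0,0,0]},{"jaw":0.5,"offset":[0,0,0],"rot":[0,0,0]}]}}

```text
time_s: 11.8
eef_pos: [0.4785, -0.2652, -0.0275]
eef_rot: [0.001, 0.09, 0.996, -0.0]
wrist_force: [0.1, 1.8, 4.8]
opening: 0.732
grasp_force: 66.1
```

```bash
python3 - <<'E'
from h import *
o=ctrl.get_obs();p=o['eef_pos'];print(p)
b,wd=cam('wrist');save(b[100:400,140:500],'grip.png')
E
```

```text
[ 0.47851912 -0.26518154 -0.02745472]
```

View pics/grip.png

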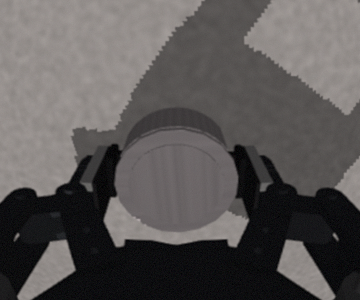

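The grip is firm at 66 N, both pads sit square on the ears, and the lids are still nested. I'll lift and carry them to a viewing position just beyond the tin.

Call:
{"op": "apply_moves", "data": {"moves": [{"jaw":0.5,"offset":[0,0,-12],"rot":[0,0,0]},{"jaw":0.5,"offset":[0,0,-25],"rot":[0,0,0]},{"jaw":0.5,"offset":[0,0,-35],"rot":[0,0,0]},{"jaw":0.5,"offset":[0,0,-35],"rot":[0,0,0]},{"jaw":0.5,"offset":[0,0,-31],"rot":[0,0,0]}]}}

```text
time_s: 12.48
eef_pos: [0.4778, -0.2646, 0.1115]
eef_rot: [0.0, 0.09, 0.996, -0.0]
wrist_force: [0.2, 0.1, -1.7]
opening: 0.733
grasp_force: 65.7
```

Call:
{"op": "apply_moves", "data": {"moves": [{"jaw":0.5,"offset":[-4,20,0],"rot":[0,0,0]},{"jaw":0.5,"offset":[-5,40,0],"rot":[0,0,0]},{"jaw":0.5,"offset":[-5,50,0],"rot":[0,0,0]},{"jaw":0.5,"offset":[-5,50,0],"rot":[0,0,0]},{"jaw":0.5,"offset":[-5,50,0],"rot":[0,0,0]}]}}

```text
time_s: 13.1
eef_pos: [0.5383, -0.0595, 0.1084]
eef_rot: [-0.001, 0.09, 0.996, 0.0]
wrist_force: [1.2, -0.7, -1.4]
opening: 0.732
grasp_force: 65.8
```

Call:
{"op": "apply_moves", "data": {"moves": [{"jaw":0.5,"offset":[-5,50,0],"rot":[0,0,0]},{"jaw":0.5,"offset":[-5,35,0],"rot":[0,0,0]},{"jaw":0.5,"offset":[-5,20,0],"rot":[0,0,0]},{"jaw":0.5,"offset":[0,0,0],"rot":[0,0,0]},{"jaw":0.5,"offset":[0,0,0],"rot":[0,0,0]}]}}

```text
time_s: 13.72
eef_pos: [0.5723, 0.0375, 0.1093]
eef_rot: [-0.001, 0.09, 0.996, -0.0]
wrist_force: [-0.1, -0.1, -0.6]
opening: 0.734
grasp_force: 65.8
```

```bash
cat > look.py <<'E'
from h import *
o=ctrl.get_obs();p=o['eef_pos'];print('eef',p,o['eef_rot'].round(4),o['opening'])
b,d=cam('wrist')
for t,z in(('outer_lid',p[2]+.0275+.031),('tin',.082)):
    for r in ctrl.outline_of('wrist',t)[:2]:
        m=r['region'];v,u=np.nonzero(m);w=wback(u,v,z,o)[:,:2]
        print(t,round(r['score'],2),r['position'],len(u),'circ',cv2.minEnclosingCircle(w.astype(np.float32)),'mean',w.mean(0),'depth',np.median(d[m]))
S=[]
g,_=cam('side');
print('tin in wrist px',wproj([[.504,.038,.082],[.502,.038,.082]],o))
import sys
ui,vi=np.round(wproj([[.503,.038,.08]],o)[0]).astype(int)
c=ctrl.camera_params('side');q=np.linalg.inv(c['cam_to_world'])@np.r_[p+[0,0,.04],1];uv=(np.array(c['K'])@q[:3]);us,vs=(uv[:2]/uv[2]).astype(int)
np.savez('look.npz',b=b,d=d,g=g)
save(np.hstack([b[60:360,150:470],cv2.resize(g[max(0,vs-35):vs+40,us-40:us+40],(320,300),interpolation=cv2.INTER_CUBIC)]),sys.argv[1])
E
python3 look.py carry.png
```

```text
eef [0.5723318  0.03747952 0.10932475] [-6.000e-04  9.040e-02  9.959e-01 -2.000e-04] 0.7341208655314061
outer_lid 0.86 [58.8, 243.8] 1186 circ ((0.5288610458374023, -0.0977628156542778), 0.019661054015159607) mean [ 0.53089543 -0.09861914] depth 0.28645563
outer_lid 0.7 [317.6, 272.0] 12064 circ ((0.565746009349823, 0.03982685133814812), 0.03185734525322914) mean [0.56369957 0.0387873 ] depth 0.13033634
tin 0.88 [298.4, 114.9] 4706 circ ((0.5012383460998535, 0.03928094729781151), 0.025437451899051666) mean [0.50110401 0.0397137 ] depth 0.20977673
tin 0.59 [612.9, 158.5] 225 circ ((0.572713315486908, 0.32071030139923096), 0.016509169712662697) mean [0.57344334 0.32209353] depth 0.20298092
tin in wrist px [[298.15565865 119.27442044]
 [297.57028752 116.23798083]]
```

View pics/carry.png

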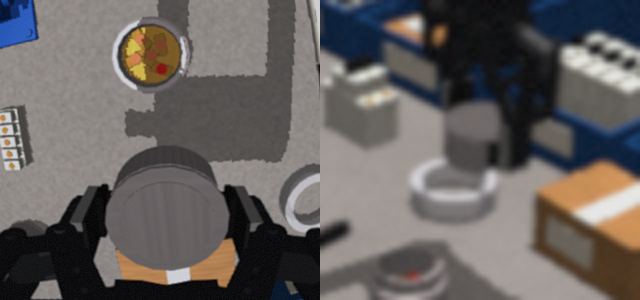

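Carry view: the lids are nested and level in the grip, at crop (168,225), and the tin's mouth is at crop (150,55). I'll fit both circles from the same wrist depth.

```bash
cat >> h.py <<'E'
def wcloud(d,o):
    c=ctrl.camera_params('wrist');M=np.array(c['mount']);K=np.array(c['K'])
    q=o['eef_rot'];T=np.eye(4);T[:3,:3]=R.from_quat([q[1],q[2],q[3],q[0]]).as_matrix();T[:3,3]=o['eef_pos'];T=T@M
    v,u=np.mgrid[:400,:640];x=(u-K[0,2])/K[0,0];y=(v-K[1,2])/K[1,1];th=np.hypot(x,y)+1e-9
    P=np.stack([np.tan(th)*x/th*d,np.tan(th)*y/th*d,d],-1)@T[:3,:3].T+T[:3,3];P[(d==0)|(th>1.4)]=np.nan;return P
def circ(w):
    "centre & radius of the disc: convex hull edge, least squares"
    h=cv2.convexHull(w[:,:2].astype(np.float32))[:,0].astype(float)
    s=np.linalg.lstsq(np.c_[2*h,np.ones(len(h))],(h**2).sum(1),rcond=None)[0]
    return s[:2],np.sqrt(s[2]+s[:2]@s[:2])
E
python3 - <<'E'
from h import *
o=ctrl.get_obs();W=wcloud(np.load('look.npz')['d'],o);p=o['eef_pos']
def f(n,x,y,r,lo,hi):
    m=(np.hypot(W[...,0]-x,W[...,1]-y)<r)&(W[...,2]>lo)&(W[...,2]<hi);w=W[m];c,rad=circ(w);print(n,len(w),c,rad,'z',np.median(w[:,2]),'tilt',np.round(np.linalg.lstsq(np.c_[w[:,:2],np.ones(len(w))],w[:,2],rcond=None)[0][:2],3));return c
t=f('tin rim',.502,.039,.035,.0775,.088)
l=f('lid top',.568,.039,.034,p[2]+.05,p[2]+.07)
Rt=R.from_quat(np.r_[o['eef_rot'][1:],o['eef_rot'][0]]).as_matrix()
print('lid-eef tool',Rt.T@np.r_[l-p[:2],0]);print('need tool mm',1000*Rt.T@np.r_[t-l,0])
print('rim pieces',np.unique(np.round(W[60:175,255:345,2][np.isfinite(W[60:175,255:345,2])],2),return_counts=True))
E
```

```text
tin rim 1117 [0.50200679 0.03860434] 0.02381883506999585 z 0.08197201152077982 tilt [0.002 0.009]
lid top 12333 [0.57106689 0.03761226] 0.03039342162492278 z 0.1682968487342541 tilt [0.034 0.005]
lid-eef tool [1.73426768e-03 2.05441371e-04 2.19849388e-07]
need tool mm [ 6.80978621e+01 -1.15309340e+01  1.11430584e-02]
rim pieces (array([0.  , 0.05, 0.06, 0.07, 0.08]), array([5598,    1, 2440, 1071, 1193]))
```

```bash
python3 - <<'E'
from h import *
from scipy.optimize import least_squares
o=ctrl.get_obs();z=np.load('look.npz');W=wcloud(z['d'],o);p=o['eef_pos'];b=z['b']
m=(np.hypot(W[...,0]-.571,W[...,1]-.0376)<.04)&(abs(W[...,2]-.168)<.004)&(b.max(2)>60)
k,l,s,c=cv2.connectedComponentsWithStats(m.astype(np.uint8));m=l==1+s[1:,4].argmax()
w=W[m];print(len(w),w.min(0),w.max(0))
print('core tilt',np.linalg.lstsq(np.c_[w[:,:2],np.ones(len(w))],w[:,2],rcond=None)[0][:2])
h=cv2.convexHull(w[:,:2].astype(np.float32))[:,0].astype(float)
r=least_squares(lambda q:np.hypot(h[:,0]-q[0],h[:,1]-q[1])-q[2],[.571,.038,.0275],loss='soft_l1',f_scale=.0005)
r2=least_squares(lambda q:np.hypot(h[:,0]-q[0],h[:,1]-q[1])-.0275,[.571,.038],loss='soft_l1',f_scale=.0005)
print(r.x,r2.x,p)
Rt=R.from_quat(np.r_[o['eef_rot'][1:],o['eef_rot'][0]]).as_matrix()
for c in(r.x[:2],r2.x):print('need tool mm',1000*Rt.T@np.r_[np.array([.5020,.0386])-c,0])
E
```

```text
10390 [0.54304489 0.01031643 0.16403239] [0.59831612 0.06456865 0.17127228]
core tilt [0.01456377 0.00029361]
[0.57071247 0.03726428 0.02752408] [0.57070625 0.03726535] [0.57273528 0.03709614 0.10984714]
need tool mm [ 6.78182145e+01 -1.11300224e+01  1.10520087e-02]
need tool mm [ 6.78119058e+01 -1.11299426e+01  1.10511030e-02]
```

Call:
{"op": "apply_moves", "data": {"moves": [{"jaw":0.5,"offset":[24,-4,0],"rot":[0,0,0]},{"jaw":0.5,"offset":[30,-5,0],"rot":[0,0,0]},{"jaw":0.5,"offset":[13.8,-2.1,0],"rot":[0,0,0]},{"jaw":0.5,"offset":[0,0,10],"rot":[0,0,0]},{"jaw":0.5,"offset":[0,0,10],"rot":[0,0,0]}]}}

```text
time_s: 14.55
eef_pos: [0.5052, 0.0391, 0.0895]
eef_rot: [0.001, 0.09, 0.996, -0.0]
wrist_force: [0.8, -0.6, -0.2]
opening: 0.737
grasp_force: 65.8
```

Call:
{"op": "apply_moves", "data": {"moves": [{"jaw":0.5,"offset":[0,0,15],"rot":[0,0,0]},{"jaw":0.5,"offset":[0,0,8],"rot":[0,0,0]},{"jaw":0.5,"offset":[0,0,0],"rot":[0,0,0]},{"jaw":0.5,"offset":[0,0,0],"rot":[0,0,0]},{"jaw":0.5,"offset":[0,0,0],"rot":[0,0,0]}]}}

```text
time_s: 15.18
eef_pos: [0.5047, 0.0394, 0.0674]
eef_rot: [0.001, 0.09, 0.996, -0.0]
wrist_force: [-0.2, -0.6, -0.4]
opening: 0.732
grasp_force: 65.8
```

```bash
python3 - <<'E'
from h import *
for i in range(3):print(ctrl.get_obs()['eef_pos'],ctrl.get_obs()['wrist_force']); a,d=cam('side')
W=world('side',d);p=ctrl.get_obs()['eef_pos']
m=(np.hypot(W[...,0]-.5,W[...,1]-.038)<.034)
w=W[m&(W[...,2]>.01)&(W[...,2]<.064)];print('body side',len(w),w.mean(0),'pre',np.load('side.npz')['W'][m&(W[...,2]>.01)&(W[...,2]<.064)].mean(0))
E
```

```text
[0.50469368 0.03936682 0.06739487] [-0.18065822 -0.59737413 -0.38077482]
[0.50465282 0.03933513 0.06738425] [-0.35870034  0.26877117 -1.67269513]
[0.50455224 0.0393688  0.06732835] [-0.51747057 -0.43482134 -0.4270415 ]
body side 324 [0.49070481 0.02415944 0.03824398] pre [0.4907078  0.0241632  0.03823965]
```

Call:
{"op": "apply_moves", "data": {"moves": [{"jaw":0.5,"offset":[0.4,-0.9,2],"rot":[0,0,0]},{"jaw":0.5,"offset":[0,0,4],"rot":[0,0,0]},{"jaw":0.5,"offset":[0,0,4],"rot":[0,0,0]},{"jaw":0.5,"offset":[0,0,4],"rot":[0,0,0]},{"jaw":0.5,"offset":[0,0,3],"rot":[0,0,0]}]}}

```text
time_s: 15.95
eef_pos: [0.5035, 0.0386, 0.0495]
eef_rot: [-0.0, 0.09, 0.996, 0.0]
wrist_force: [-0.1, 0.1, -1.0]
opening: 0.733
grasp_force: 65.8
```

Call:
{"op": "apply_moves", "data": {"moves": [{"jaw":0.5,"offset":[0,0,2],"rot":[0,0,0]},{"jaw":0.5,"offset":[0,0,2],"rot":[0,0,0]},{"jaw":0.5,"offset":[0,0,1],"rot":[0,0,0]},{"jaw":0.5,"offset":[0,0,0],"rot":[0,0,0]},{"jaw":0.5,"offset":[0,0,0],"rot":[0,0,0]}]}}

```text
time_s: 16.58
eef_pos: [0.5037, 0.0386, 0.045]
eef_rot: [0.0, 0.09, 0.996, -0.0]
wrist_force: [-0.7, 0.1, -1.6]
opening: 0.733
grasp_force: 65.8
```

Call:
{"op": "apply_moves", "data": {"moves": [{"jaw":0.5,"offset":[0,0,1],"rot":[0,0,0]},{"jaw":0.5,"offset":[0,0,1],"rot":[0,0,0]},{"jaw":0.5,"offset":[0,0,1],"rot":[0,0,0]},{"jaw":0.5,"offset":[0,0,1],"rot":[0,0,0]},{"jaw":0.5,"offset":[0,0,0],"rot":[0,0,0]}]}}

```text
time_s: 17.2
eef_pos: [0.5035, 0.0386, 0.0408]
eef_rot: [-0.0, 0.09, 0.996, 0.0]
wrist_force: [-0.3, -0.4, -1.3]
opening: 0.735
grasp_force: 65.8
```

Call:
{"op": "apply_moves", "data": {"moves": [{"jaw":0.5,"offset":[0,0,0.4],"rot":[0,0,0]},{"jaw":0.5,"offset":[0,0,0.4],"rot":[0,0,0]},{"jaw":0.5,"offset":[0,0,0.4],"rot":[0,0,0]},{"jaw":0.5,"offset":[0,0,0],"rot":[0,0,0]},{"jaw":0.5,"offset":[0,0,0],"rot":[0,0,0]}]}}

```text
time_s: 17.82
eef_pos: [0.504, 0.0385, 0.0406]
eef_rot: [0.0, 0.09, 0.996, -0.0]
wrist_force: [-3.3, -0.1, 8.7]
opening: 0.738
grasp_force: 66.9
```

Seated: it hit a hard stop at exactly the predicted height (eef z 0.0406, 8.7 N). I'll release and rise.

Call:
{"op": "apply_moves", "data": {"moves": [{"jaw":0.5,"offset":[0,0,-0.7],"rot":[0,0,0]},{"jaw":0.8,"offset":[0,0,0],"rot":[0,0,0]},{"jaw":0.9,"offset":[0,0,0],"rot":[0,0,0]},{"jaw":1,"offset":[0,0,0],"rot":[0,0,0]},{"jaw":1,"offset":[0,0,0],"rot":[0,0,0]}]}}

```text
time_s: 18.45
eef_pos: [0.5037, 0.0386, 0.0403]
eef_rot: [-0.0, 0.09, 0.996, 0.0]
wrist_force: [-0.4, 0.5, -0.6]
opening: 1.002
grasp_force: 0.0
```

Call:
{"op": "apply_moves", "data": {"moves": [{"jaw":1,"offset":[0,0,0],"rot":[0,0,0]},{"jaw":1,"offset":[0,0,-10],"rot":[0,0,0]},{"jaw":1,"offset":[0,0,-25],"rot":[0,0,0]},{"jaw":1,"offset":[0,0,-35],"rot":[0,0,0]},{"jaw":1,"offset":[0,0,-20],"rot":[0,0,0]}]}}

```text
time_s: 19.08
eef_pos: [0.5047, 0.0385, 0.133]
eef_rot: [0.002, 0.09, 0.996, -0.0]
wrist_force: [-0.3, -0.1, -0.6]
opening: 1.0
grasp_force: 0.0
```

```bash
cat > lid.py <<'E'
from h import *
from scipy.optimize import least_squares
o=ctrl.get_obs();b,d=cam('wrist');W=wcloud(d,o);p=o['eef_pos'];print('q',o['q'].round(3),p,o['eef_rot'].round(4))
m=(np.hypot(W[...,0]-.502,W[...,1]-.0386)<.045)&(abs(W[...,2]-.099)<.005)
k,l,s,c=cv2.connectedComponentsWithStats(m.astype(np.uint8));m=l==1+s[1:,4].argmax()
w=W[m];print(len(w),'z',np.median(w[:,2]),'tilt',np.linalg.lstsq(np.c_[w[:,:2],np.ones(len(w))],w[:,2],rcond=None)[0][:2])
h=cv2.convexHull(w[:,:2].astype(np.float32))[:,0].astype(float)
r=least_squares(lambda q:np.hypot(h[:,0]-q[0],h[:,1]-q[1])-q[2],[.502,.0386,.0275],loss='soft_l1',f_scale=.0005).x
Rt=R.from_quat(np.r_[o['eef_rot'][1:],o['eef_rot'][0]]).as_matrix()
print('lid',r,'eef->lid tool mm',1000*Rt.T@np.r_[r[:2]-p[:2],0])
np.savez('lid.npz',b=b,d=d)
E
python3 lid.py
```

```text
q [-0.159  0.099  1.845  0.     1.194 -1.549] [0.50471648 0.03845181 0.13301796] [ 1.500e-03  9.010e-02  9.959e-01 -1.000e-04]
4427 z 0.09907318827420553 tilt [ 0.01068177 -0.00405229]
lid [0.50159542 0.03901807 0.02761881] eef->lid tool mm [ 3.17199322 -0.00322515 -0.00970495]
```

The lid top is at 0.099 and level, so the inner lid is home. I'll turn 90° to face the outer lid's plain sides.

Call:
{"op": "apply_moves", "data": {"moves": [{"jaw":1,"offset":[0,0,0],"rot":[0,0,10]},{"jaw":1,"offset":[0,0,0],"rot":[0,0,10]},{"jaw":1,"offset":[0,0,0],"rot":[0,0,10]},{"jaw":1,"offset":[0,0,0],"rot":[0,0,10]},{"jaw":1,"offset":[0,0,0],"rot":[0,0,10]}]}}

```text
time_s: 19.75
eef_pos: [0.5035, 0.0386, 0.1303]
eef_rot: [-0.0, 0.505, 0.863, -0.0]
wrist_force: [0.1, 0.4, 0.4]
opening: 0.997
grasp_force: 0.0
```

Call:
{"op": "apply_moves", "data": {"moves": [{"jaw":1,"offset":[0,0,0],"rot":[0,0,10]},{"jaw":1,"offset":[0,0,0],"rot":[0,0,10]},{"jaw":1,"offset":[0,0,0],"rot":[0,0,10]},{"jaw":1,"offset":[0,0,0],"rot":[0,0,10]},{"jaw":1,"offset":[0,0,0],"rot":[0,0,0]}]}}

```text
time_s: 20.38
eef_pos: [0.5035, 0.0386, 0.1303]
eef_rot: [-0.0, 0.767, 0.641, -0.0]
wrist_force: [0.1, -0.4, 0.5]
opening: 1.003
grasp_force: 0.0
```

```bash
python3 lid.py; python3 - <<'E'
from h import *
save(np.load('lid.npz')['b'][60:400,140:500],'lid.png')
E
```

```text
q [-0.159  0.103  1.848  0.     1.192  0.02 ] [0.50353132 0.03860413 0.13032894] [-1.000e-04  7.675e-01  6.411e-01 -0.000e+00]
4437 z 0.09893539156401823 tilt [ 0.00159373 -0.00296082]
lid [0.50198986 0.03900857 0.02740886] eef->lid tool mm [ 1.23547997e-01 -1.58883711e+00  1.98362180e-04]
```

View pics/lid.png

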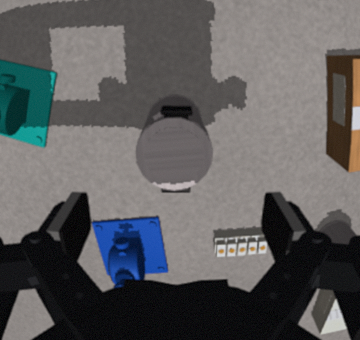

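The view shows the ears at crop (176,110) and (175,190), perpendicular to the closing line, with the sides clear. I'll centre by 1.6 mm and go down so the pads take only the skirt, with the tips at about 0.08.

Call:
{"op": "apply_moves", "data": {"moves": [{"jaw":1,"offset":[0,-1.6,15],"rot":[0,0,0]},{"jaw":1,"offset":[0,0,30],"rot":[0,0,0]},{"jaw":1,"offset":[0,0,25],"rot":[0,0,0]},{"jaw":1,"offset":[0,0,12],"rot":[0,0,0]},{"jaw":1,"offset":[0,0,4],"rot":[0,0,0]}]}}

```text
time_s: 21.05
eef_pos: [0.5014, 0.039, 0.0434]
eef_rot: [-0.001, 0.768, 0.641, -0.001]
wrist_force: [1.2, -0.0, 0.8]
opening: 1.001
grasp_force: 0.0
```

Call:
{"op": "apply_moves", "data": {"moves": [{"jaw":0.8,"offset":[0,0,0],"rot":[0,0,0]},{"jaw":0.72,"offset":[0,0,0],"rot":[0,0,0]},{"jaw":0.68,"offset":[0,0,0],"rot":[0,0,0]},{"jaw":0.64,"offset":[0,0,0],"rot":[0,0,0]},{"jaw":0.6,"offset":[0,0,0],"rot":[0,0,0]}]}}

```text
time_s: 21.68
eef_pos: [0.5026, 0.0388, 0.0455]
eef_rot: [0.0, 0.768, 0.641, 0.0]
wrist_force: [-2.4, 0.4, 8.9]
opening: 0.626
grasp_force: 61.7
```

Call:
{"op": "apply_moves", "data": {"moves": [{"jaw":0.5,"offset":[0,0,0],"rot":[0,0,0]},{"jaw":0.4,"offset":[0,0,0],"rot":[0,0,0]},{"jaw":0.4,"offset":[0,0,0],"rot":[0,0,0]},{"jaw":0.4,"offset":[0,0,0],"rot":[0,0,0]},{"jaw":0.4,"offset":[0,0,0],"rot":[0,0,0]}]}}

```text
time_s: 22.3
eef_pos: [0.5025, 0.0388, 0.0455]
eef_rot: [0.0, 0.768, 0.641, 0.0]
wrist_force: [-3.4, 0.1, 8.5]
opening: 0.629
grasp_force: 61.7
```

```bash
python3 lid.py; python3 - <<'E'
from h import *
p=ctrl.get_obs()['eef_pos'];a,d=cam('side');W=world('side',d)
m=(np.hypot(W[...,0]-p[0],W[...,1]-p[1])<.06)&(a.max(2)<50)&(W[...,2]>.04);w=W[m];i=np.argsort(w[:,2])[:12];print('dark low',w[i].round(3))
E
```

```text
q [-0.159  0.228  1.902 -0.     1.01   0.022] [0.50251592 0.0388405  0.04547705] [3.000e-04 7.679e-01 6.405e-01 3.000e-04]
10476 z 0.09895035641298916 tilt [ 0.00275024 -0.00751909]
lid [0.50044019 0.03717861 0.02988849] eef->lid tool mm [-2.00734897e+00 -1.74386344e+00 -1.48292103e-03]
dark low [[0.491 0.016 0.079]
 [0.489 0.01  0.08 ]
 [0.498 0.007 0.08 ]
 [0.496 0.009 0.081]
 [0.493 0.017 0.081]
 [0.504 0.005 0.082]
 [0.501 0.007 0.082]
 [0.492 0.008 0.083]
 [0.495 0.024 0.083]
 [0.516 0.023 0.084]
 [0.496 0.021 0.084]
 [0.491 0.019 0.084]]
```

The grip closed at 55 mm width with the tips at about 0.08. I'll lift slowly straight up.

Call:
{"op": "apply_moves", "data": {"moves": [{"jaw":0.4,"offset":[0,0,-1],"rot":[0,0,0]},{"jaw":0.4,"offset":[0,0,-2],"rot":[0,0,0]},{"jaw":0.4,"offset":[0,0,-4],"rot":[0,0,0]},{"jaw":0.4,"offset":[0,0,-6],"rot":[0,0,0]},{"jaw":0.4,"offset":[0,0,-8],"rot":[0,0,0]}]}}

```text
time_s: 23.02
eef_pos: [0.502, 0.0389, 0.0658]
eef_rot: [-0.0, 0.768, 0.64, -0.0]
wrist_force: [-0.2, -0.5, -1.0]
opening: 0.622
grasp_force: 62.9
```

Call:
{"op": "apply_moves", "data": {"moves": [{"jaw":0.4,"offset":[0,0,-12],"rot":[0,0,0]},{"jaw":0.4,"offset":[0,0,-15],"rot":[0,0,0]},{"jaw":0.4,"offset":[0,0,-10],"rot":[0,0,0]},{"jaw":0.4,"offset":[0,0,0],"rot":[0,0,0]},{"jaw":0.4,"offset":[0,0,0],"rot":[0,0,0]}]}}

```text
time_s: 23.65
eef_pos: [0.5018, 0.0389, 0.1022]
eef_rot: [-0.0, 0.768, 0.64, -0.0]
wrist_force: [-0.8, -0.2, -0.5]
opening: 0.625
grasp_force: 62.9
```

```bash
python3 - <<'E'
from h import *
o=ctrl.get_obs();p=o['eef_pos'];a,d=cam('side');W=world('side',d);W0=np.load('side.npz')['W']
c=ctrl.camera_params('side')
q=np.linalg.inv(c['cam_to_world'])@np.r_[.502,.039,.12,1];uv=np.array(c['K'])@q[:3];u=int(uv[0]/uv[2])
for v in range(160,250,3):print(v,a[v,u],W[v,u].round(3),W0[v,u].round(3))
s=lambda X:X[(np.hypot(X[...,0]-.502,X[...,1]-.039)<.034)&(X[...,2]>.01)&(X[...,2]<.06)].mean(0)
print(s(W),s(W0))
E
```

```text
160 [20 18 20] [0.495 0.029 0.214] [ 0.774  0.35  -0.001]
163 [115 111 108] [0.493 0.028 0.206] [ 0.757  0.331 -0.   ]
166 [160 153 148] [0.74  0.311 0.001] [0.739 0.31  0.002]
169 [159 151 147] [ 0.73   0.3   -0.003] [0.726 0.295 0.   ]
172 [156 149 144] [0.709 0.276 0.002] [0.71  0.278 0.001]
175 [114 107 107] [0.513 0.051 0.155] [ 0.698  0.264 -0.001]
178 [112 106 106] [0.501 0.037 0.156] [0.683 0.246 0.   ]
181 [111 105 105] [0.49  0.025 0.156] [ 0.669  0.231 -0.   ]
184 [88 84 84] [0.483 0.018 0.153] [ 0.656  0.216 -0.001]
187 [90 86 86] [0.482 0.016 0.145] [ 0.643  0.201 -0.   ]
190 [101  95  94] [0.482 0.017 0.136] [ 0.632  0.189 -0.002]
193 [134 128 125] [ 0.618  0.173 -0.   ] [0.617 0.172 0.   ]
196 [23 22 22] [0.506 0.045 0.094] [ 0.606  0.159 -0.   ]
199 [17 15 15] [0.495 0.032 0.096] [0.515 0.055 0.076]
202 [14  9 12] [0.491 0.028 0.09 ] [0.514 0.055 0.067]
205 [36 33 34] [0.489 0.025 0.082] [0.505 0.044 0.066]
208 [77 73 73] [0.486 0.022 0.075] [0.487 0.023 0.074]
211 [120 114 113] [0.483 0.019 0.069] [0.483 0.019 0.069]
214 [83 78 78] [0.484 0.021 0.057] [0.483 0.019 0.058]
217 [83 79 80] [0.485 0.021 0.047] [0.483 0.02  0.048]
220 [83 78 78] [0.483 0.02  0.038] [0.483 0.02  0.038]
223 [86 80 81] [0.483 0.019 0.029] [0.483 0.02  0.028]
226 [84 79 79] [0.483 0.02  0.018] [0.484 0.021 0.017]
229 [93 88 88] [0.483 0.021 0.007] [0.483 0.02  0.008]
232 [147 141 136] [0.48  0.017 0.   ] [0.48  0.017 0.   ]
235 [163 156 151] [0.471 0.006 0.   ] [0.471 0.007 0.   ]
238 [159 153 147] [ 0.461 -0.004  0.001] [ 0.463 -0.003 -0.   ]
241 [163 156 151] [ 0.452 -0.014  0.002] [ 0.454 -0.013 -0.   ]
244 [163 157 151] [ 0.446 -0.021 -0.001] [ 0.446 -0.022 -0.   ]
247 [162 155 150] [ 0.438 -0.031 -0.001] [ 0.437 -0.032 -0.   ]
[0.48891828 0.02271111 0.03574315] [0.48978145 0.0233576  0.03588635]
```

The dark inner lid stays on the unmoved tin (panel top 0.096), and the outer lid's top is at 0.156. I'll raise it another 80 mm so its lower edge clears 15 cm with margin, then hold still.

Call:
{"op": "apply_moves", "data": {"moves": [{"jaw":0.4,"offset":[0,0,-15],"rot":[0,0,0]},{"jaw":0.4,"offset":[0,0,-25],"rot":[0,0,0]},{"jaw":0.4,"offset":[0,0,-25],"rot":[0,0,0]},{"jaw":0.4,"offset":[0,0,-15],"rot":[0,0,0]},{"jaw":0.4,"offset":[0,0,0],"rot":[0,0,0]}]}}

```text
time_s: 24.32
eef_pos: [0.503, 0.0388, 0.1837]
eef_rot: [0.001, 0.768, 0.641, 0.001]
wrist_force: [0.1, 0.1, -1.6]
opening: 0.625
grasp_force: 63.0
```

Call:
{"op": "apply_moves", "data": {"moves": [{"jaw":0.4,"offset":[0,0,0],"rot":[0,0,0]},{"jaw":0.4,"offset":[0,0,0],"rot":[0,0,0]},{"jaw":0.4,"offset":[0,0,0],"rot":[0,0,0]},{"jaw":0.4,"offset":[0,0,0],"rot":[0,0,0]},{"jaw":0.4,"offset":[0,0,0],"rot":[0,0,0]}]}}

```text
time_s: 24.95
eef_pos: [0.502, 0.0389, 0.1822]
eef_rot: [-0.0, 0.768, 0.64, -0.0]
wrist_force: [0.7, -0.0, -1.0]
opening: 0.629
grasp_force: 63.0
```

```bash
python3 - <<'E'
from h import *
o=ctrl.get_obs();p=o['eef_pos'];b,d=cam('wrist');W=wcloud(d,o);print(p,o['eef_rot'].round(4),abs(o['dq']).max())
m=(np.hypot(W[...,0]-p[0],W[...,1]-p[1])<.022)&(abs(W[...,2]-p[2]-.055)<.012);w=W[m]
print(len(w),'top z',np.median(w[:,2]),'tilt',np.linalg.lstsq(np.c_[w[:,:2],np.ones(len(w))],w[:,2],rcond=None)[0][:2])
a,d=cam('side');X=world('side',d);k=X[(np.hypot(X[...,0]-.502,X[...,1]-.039)<.02)&(X[...,2]>.085)&(X[...,2]<.11)];print('panel top',len(k),np.median(k[:,2]),k[:,2].max())
E
```

```text
[0.50202648 0.03888999 0.18224173] [-1.000e-04  7.680e-01  6.405e-01 -1.000e-04] 0.0032921669661264857
6203 top z 0.2358557295344239 tilt [ 0.00416438 -0.00251712]
panel top 98 0.09365205958148898 0.09754547091675825
```

The outer lid is level, with its top at 0.236 and its lower edge at about 0.209. The inner lid is seated and nothing is moving.

```bash
python3 -c "
from bench import ctrl
print(ctrl.hand_in())"
```

```text
the job is handed in; nothing more can be done
None
```

The job is handed in: the plunger went fully down to its stop, the inner lid is seated on the tin, which has not moved, and the arm is holding the outer lid level and still with its lower edge about 21 cm above the bench.

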